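# Hang the rinsed basket on the drying tree

### The job

Turn the drying tree gently until it is fully against its stop, so that its empty branch points towards you. Then hang the loose steel basket on that branch by the hole in its tab, push it fully home past the sprung catch up to the collar, and let go, with the tree still at its stop. Never push on the tree harder than about 25 N, and leave the cup, bottle and beaker where they stand.

Things in the scene. Friction and masses are not known exactly. Their poses are not given: they have to be found in the camera images.
- tree: Drying tree: white drip pan (260 mm across, 16 high) fixed to the bench, a 22 mm post in it (top 226 mm up) and round the post a rotor with 4 level branches at right angles, 200 mm up. One is empty; 3 carry fixed baskets (out to 110 mm from the axis; tabs up to 245 mm, undersides at 92 mm). Origin: post axis at bench level, z up. At the stop the empty branch points along its -x.
- rotor (a joint): Angle of the rotor, rad. 0 = at the rubber-faced stop. It grows clockwise seen from above (at 1.57 the empty branch points along +y of tree), to 1.9; it starts at 0.6 to 1.35, so turn it counter-clockwise. Stiff: about 3 N at 115 mm from the axis turns it, and it stays where left. At the stop the push there rises by some 3 N per mm.
- branch_tip (a point): Tip of the empty branch, on its axis, 155 mm from the post axis, 200 mm above the bench. Its frame turns with the rotor: x points from the tip along the branch to the post, z up. The branch is a steel rod 10 mm thick; its last 14 mm taper to 4 mm at the tip.
- seat_middle (a point): On the empty branch's axis, 79 mm from the post axis, axes as branch_tip. A 20 mm collar is clamped on the rod somewhere within 15 mm either way, its place not measured: the tab's middle, when home against the collar, lies up to 15 mm outside or inside this point. The collar is rigid.
- catch (a joint): Brass sprung catch 4 mm wide on the rod's top, carried by the collar, m: 0 = up (4 mm proud of the rod), grows as pressed down, to 0.006. Its upright inner face is 10.5 mm outside the collar's face; then 20 mm level, then 16 mm sloping down outwards. The tab pushed inwards presses it down (about 2 to 8 N along the branch), then it springs up behind the tab, leaving 2.5 mm of play.
- basket_tab (a point): Loose steel basket, where to grip it: middle of the grip part of its tab, 138 mm above its underside. The tab is an upright plate 26 mm wide (along y of this frame), 8 mm thick (along x), from 93 to 153 mm above the underside. Below it is a frame 64 mm wide along y on an open cup 62 mm across, 60 high. About 180 g, stands upright on the bench; z up.
- basket_eye (a point): Centre of the 13 mm round hole through the tab of the loose basket, 31 mm below basket_tab and 107 mm above the underside. The hole runs along x of this frame; the basket is the same from either side.
- basket: The loose basket as a whole; origin at the centre of its underside, axes as its points.
- plain_cup: Bystander: plain open steel cup without a tab, 68 mm across, 75 mm high. Origin at the centre of its underside.
- bottle: Bystander: amber bottle, 56 mm across, 95 mm high. Origin at the centre of its underside.
- beaker: Bystander: glass beaker, 72 mm across, 90 mm high. Origin at the centre of its underside.
Things that resemble listed ones, but are neither listed nor needed, are in the scene too. What is shaped like the basket but blue or yellow is not meant.

How it is judged:
On the way, in this order (a step that is already met when the one before it is completed fails the run):
1. the tree is turned fully against its stop (within 0.012 rad) (value of joint rotor below 0.012 rad), for 0.2 s.
2. the basket's hole is over the branch, its tab pressing the catch down (0.7 mm or more) (x of basket_eye in the frame of seat_middle between -0.085 and 0.0185 m and y of basket_eye in the frame of seat_middle between -0.005 and 0.005 m and z of basket_eye in the frame of seat_middle between -0.006 and 0.006 m and value of joint catch above 0.0007 m), for 0.05 s.
At the end, for the whole second after the job is handed in: Rotor at its stop (within 0.04 rad), catch up again (within 0.7 mm); the basket hangs still (under 0.05 m/s), upright (within 0.3 rad), its hole's centre within 5 mm sideways and -6 to +0.5 mm in height of the branch axis, -20 to +18.5 mm of seat_middle: only possible inside the catch (value of joint rotor below 0.04 rad and value of joint catch below 0.0007 m and x of basket_eye in the frame of seat_middle between -0.02 and 0.0185 m and y of basket_eye in the frame of seat_middle between -0.005 and 0.005 m and z of basket_eye in the frame of seat_middle between -0.006 and 0.0005 m and angle between basket's own z axis and vertical below 0.3 rad and linear speed of basket below 0.05 m/s); the robot touches nothing.
It fails at once if the tree is pushed with more than 25 N (contact force between tree and anything else above 25 N).
It fails at once if the plain cup is moved more than 30 mm (distance of plain_cup from where it was at the start of the episode above 0.03 m).
It fails at once if the bottle is moved more than 30 mm (distance of bottle from where it was at the start of the episode above 0.03 m).
It fails at once if the beaker is moved more than 30 mm (distance of beaker from where it was at the start of the episode above 0.03 m).
It also fails if it takes over 72 s, if anything falls off the work surface, if the arm or the gripper's body presses on something with over 40 N, if the wrist force passes 120 N, or if a joint passes its speed limit or range.

### The arm

A 6-joint arm with a two-finger parallel gripper is mounted at the origin on the work surface. World frame = base frame: x ahead of the robot, y to its left, z up, the work surface at z = 0. Lengths are in m, angles in rad, forces in N, time in s.
With the tool pointing down it reaches from about 0.225 to 0.725 m from the base axis. Payload 3.1 kg.
Tool frame: the origin (TCP) lies between the finger pads; the fingertips stand 25 mm ahead of it and the grasp point (between the pads) lies 6 mm ahead of it (arm.nose_length is the distance from the TCP to the fingertips, in m); z points along the fingers, y is the direction in which the jaws open and shut (so a half turn about z gives the same grasp; the last joint's range is limited). The gripper opens to 85 mm and grips with 20 to 120 N. Pads are 22 mm wide; open, the fingers measure 114 mm over their backs; the gripper's body (76 mm by 85 mm) begins 54 mm behind the grasp point. The pads swing forward as they close: fully open they stand 13 mm farther back than shut.
Start: joints at [-1.394, 0.048, 0.099, 1.622, 0, 1.443], TCP at [0.158, -0.501, 0.256] pointing down, gripper open.
Joint ranges: [-2.91, 2.91], [-0.99, 1.94], [-1.21, 1.42], [-2.12, 2.29], [-1.49, 1.47], [-3.14, 3.14]. Speed limits (rad/s): [2.79, 2.79, 3.14, 3.14, 3.14, 3.14].

### API

Orientations are given as a unit quaternion [w, x, y, z].
In Python, from plant import sensors, eyes, workorder, arm gives the robot as it stands.
- The arm moves only by the shell command python3 -m inch 'ROWS'. ROWS is text: rows parted by semicolons, each of 7 numbers parted by spaces: the shift along the world's x, y, z in cm, then the turn, a rotation vector about the world's x, y, z in degrees, then the closure, from 0 (fully open) to 1 (shut). A call has 1 to 10 rows; each row is the pose to reach, as a shift and turn from the pose measured when the call began; what a row does not reach only later rows make up. A row lasts 1/12 s, in which the tool goes at most 41.7 mm and 7.16 degrees, less where a joint would pass 70% of its speed; a pose out of reach is approached as far as the arm can. A call with a gripper value outside its range is refused whole. The fingers move at their own pace and stop on an object; the grip force is fixed at half the most. Time passes only in rows, so rows that repeat a pose let the fingers close. It gives the time, the measured TCP pose, the force and the opening at its end, in the units of the state.
- sensors.get_obs(): the state, without advancing time (a new reading comes with each control period).
- eyes.grab_frame(name): name is "side" or "top" or "wrist"; returns a dict with "image" (480x640x3 uint8, blue, green, red), "fx", "fy", "cx", "cy" (pixels), "rvec" (rotation vector, rad) and "tvec" (3), from world to camera coordinates, as OpenCV has them; the wrist camera has in their place "tool_from_camera" (4x4, takes a point from camera to tool coordinates, whose origin is the TCP and whose axes are the flange's). Camera axes: x right, y down, z forward; pixel columns grow to the right and rows downward; lengths in m; the calibration is good to about 2 mm. The wrist camera is an equidistant fisheye: a pixel r from the principal point sees the ray r / f radians off the axis. A picture is of the moment at which its call begins: read the wrist's pose just before it. There is no depth.
- workorder.close_job(): hands the job in, once; it reports no verdict.
Trained networks look in a picture, given as the dict that the camera call returned (one of the last four; its "shot" number tells which), for a name from the list of things; names that differ only in an ending like _2 or _b are one class to them, and where a whole thing is asked for, a point or a joint stands for the part that bears it (a point fixed in the world has none). Each returns a list of dicts, best first, with "score" (0 to 1); they miss things now and then, are a little off and sometimes report something else, mostly with a low value. They report only what shows in the picture. A call takes as long as a camera call. They do not tell look-alikes from the thing itself.
- eyes.recognise(label, picture): "location" ([column, row] in pixels, amid what is visible of it).
- eyes.trace(label, picture): "mask" (480x640 bool, what is visible of it) and "location" ([column, row] in pixels, amid what is visible of it).
- eyes.pinpoint(label, picture): "location" ([column, row] in pixels: a listed point, or the origin of a listed thing).
The state is a dict: "t": time; "joints": joint angles; "dq": joint speeds; "tau": joint torques, N m; "eef_pos": TCP position; "ee_rot": TCP orientation; "ft_force": force on the tool from outside, world axes, zero at the start; "torque": the same for the moment, N m; "grip_width": finger opening in m.
Only numpy, scipy, OpenCV 4.12 (cv2) and the standard library are available. Lean on these libraries where they do the work, as an engineer would, in place of code of your own. Each camera call takes 0.05 s, during which the arm holds its last target.

## Working session

There is one attempt and no reset: what is moved stays moved. The work goes in short steps, Python scripts to look and compute and a shell command to move; the robot and the scene stay as the last step left them, time stands still between calls to the robot, and variables do not carry over. Pictures are saved under pics/ and viewed, and the job is handed in when it is done.

```bash
ls; mkdir -p pics; cat > h.py <<'E'
import numpy as np,cv2
from plant import sensors,eyes,workorder,arm
from scipy.spatial.transform import Rotation as R
def snap(n,fn):
    o=sensors.get_obs(); p=eyes.grab_frame(n); cv2.imwrite('pics/'+fn,p['image']); return o,p
def ray(p,uv):
    K=np.array([[p['fx'],0,p['cx']],[0,p['fy'],p['cy']],[0,0,1]])
    Rm=cv2.Rodrigues(np.array(p['rvec'],float))[0]; t=np.array(p['tvec'],float).ravel()
    d=Rm.T@np.linalg.inv(K)@np.array([uv[0],uv[1],1.]); return -Rm.T@t,d/np.linalg.norm(d)
def atz(p,uv,z):
    c,d=ray(p,uv); return c+d*(z-c[2])/d[2]
def proj(p,X):
    K=np.array([[p['fx'],0,p['cx']],[0,p['fy'],p['cy']],[0,0,1]])
    return cv2.projectPoints(np.array(X,float).reshape(-1,3),np.array(p['rvec'],float),np.array(p['tvec'],float),K,None)[0].reshape(-1,2)
def tri(rs):
    A=np.zeros((3,3));b=np.zeros(3)
    for c,d in rs:
        M=np.eye(3)-np.outer(d,d);A+=M;b+=M@c
    x=np.linalg.solve(A,b); return x,[np.linalg.norm((np.eye(3)-np.outer(d,d))@(x-c)) for c,d in rs]
def wray(o,p,uv):
    T=np.array(p['tool_from_camera']);u=(uv[0]-p['cx'])/p['fx'];v=(uv[1]-p['cy'])/p['fy'];r=np.hypot(u,v)
    d=np.array([u/r*np.sin(r),v/r*np.sin(r),np.cos(r)]) if r>1e-9 else np.array([0,0,1.])
    q=o['ee_rot'];Rw=R.from_quat([q[1],q[2],q[3],q[0]]).as_matrix()
    return Rw@T[:3,3]+np.array(o['eef_pos']),Rw@T[:3,:3]@d
def wproj(o,p,X):
    T=np.array(p['tool_from_camera']);q=o['ee_rot'];Rw=R.from_quat([q[1],q[2],q[3],q[0]]).as_matrix()
    out=[]
    for x in np.array(X,float).reshape(-1,3):
        c=T[:3,:3].T@(Rw.T@(x-np.array(o['eef_pos']))-T[:3,3]);r=np.hypot(c[0],c[1]);th=np.arctan2(r,c[2])
        out.append([p['cx']+p['fx']*th*c[0]/r,p['cy']+p['fy']*th*c[1]/r])
    return np.array(out)
E
python3 - <<'E'
from h import *
o,ps=snap('side','s0.png'); _,pt=snap('top','t0.png'); _,pw=snap('wrist','w0.png')
print(o)
for n,p in(('side',ps),('top',pt)):
    print(n,ray(p,(320,240)))
    for l in ['tree','branch_tip','seat_middle','basket_tab','basket_eye','basket','plain_cup','bottle','beaker']:
        r=eyes.pinpoint(l,p); print(l,[(np.round(a['location'],1).tolist(),round(a['score'],2)) for a in r[:4]])
E
```

```text
pics
{'t': 0.0, 'joints': array([-1.39377961e+00,  4.87565586e-02,  9.75685779e-02,  1.62198771e+00,
       -4.34970516e-06,  1.44299638e+00]), 'dq': array([ 0.001699  , -0.0011399 , -0.0006834 , -0.00104027, -0.00139503,
       -0.00091808]), 'tau': array([ 1.98812495e-04, -3.38781023e+01,  3.20015860e+01,  2.01104488e-02,
       -2.00644972e-04, -6.89236998e-06]), 'eef_pos': array([ 0.15745007, -0.50025033,  0.2550994 ]), 'ee_rot': array([-1.18926943e-03,  9.88407615e-01,  1.51818878e-01, -3.14474200e-05]), 'ft_force': array([ 0.18545344, -0.06354404, -0.14725326]), 'torque': array([-0.00284955,  0.01823405, -0.04574481]), 'grip_width': 0.08523882471898976}
side (array([0.21255409, 0.65603117, 0.7541566 ]), array([ 0.32849314, -0.73754416, -0.59001768]))
tree [([243.8, 341.2], 0.74)]
branch_tip [([241.1, 324.7], 0.65)]
seat_middle [([235.5, 288.6], 0.97)]
basket_tab [([399.9, 172.0], 0.86), ([351.2, 167.6], 0.67), ([401.4, 198.8], 0.6), ([238.1, 290.3], 0.55)]
basket_eye [([322.6, 231.0], 0.62), ([354.1, 179.1], 0.62), ([395.7, 183.1], 0.61), ([406.2, 212.0], 0.57)]
basket [([350.7, 208.4], 0.92), ([401.6, 247.4], 0.81), ([319.4, 266.7], 0.78), ([393.2, 220.6], 0.67)]
plain_cup [([346.6, 241.1], 0.88)]
bottle [([371.9, 291.0], 0.77)]
beaker [([284.3, 466.7], 0.89)]
top (array([ 0.35785601, -0.06813551,  1.65666497]), array([ 0.11917909, -0.00617548, -0.99285357]))
tree [([262.1, 210.2], 0.72)]
branch_tip [([200.8, 234.2], 0.94)]
seat_middle []
basket_tab [([419.3, 284.8], 0.96), ([356.8, 220.4], 0.96), ([458.8, 218.3], 0.83), ([470.5, 265.4], 0.61)]
basket_eye [([468.3, 262.7], 0.85), ([360.4, 221.9], 0.78), ([458.9, 216.8], 0.75)]
basket [([413.1, 285.1], 0.95), ([451.6, 226.3], 0.95), ([362.4, 227.4], 0.7), ([456.6, 268.7], 0.59)]
plain_cup [([405.3, 238.2], 0.86)]
bottle [([350.9, 277.6], 0.78)]
beaker [([188.4, 278.1], 0.68)]
```

View pics/s0.png

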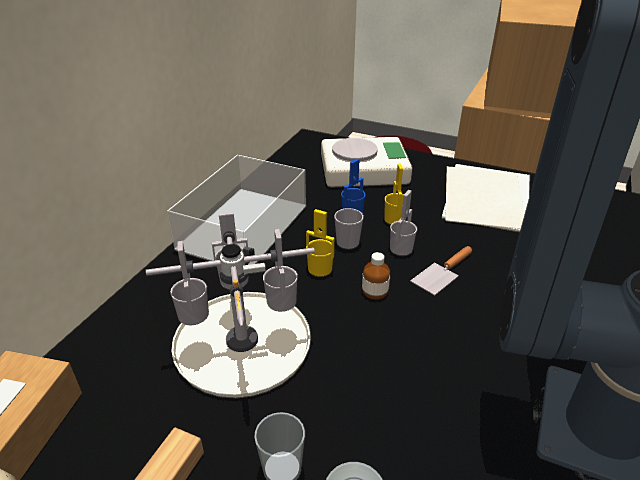

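View pics/t0.png

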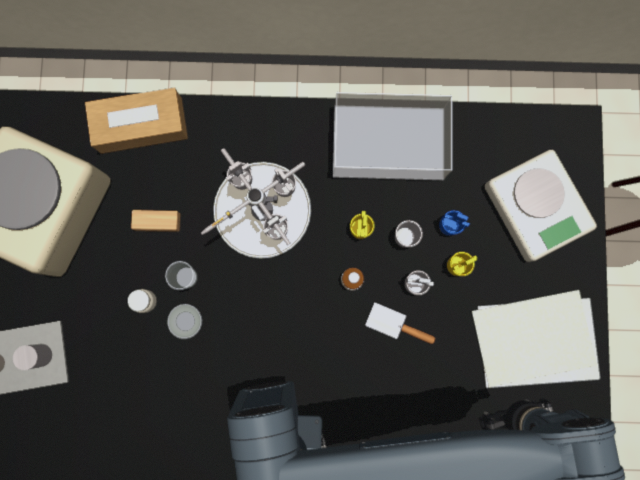

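View pics/w0.png

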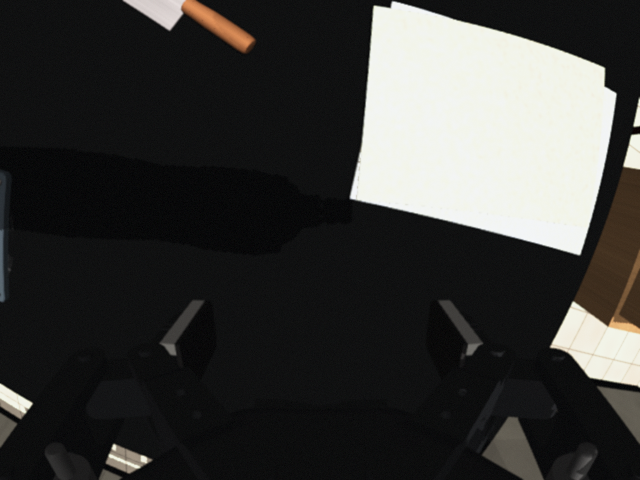

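Tab-shaped candidates in the top view are steel at (418,283), blue at (454,222), and yellow at (362,225) and (461,264). The plain cup is at (407,235) and has no tab. I choose steel at (418,283), which is (402,240) in the side view, and check it in a crop.

```bash
python3 - <<'E'
from h import *
s=cv2.imread('pics/s0.png');t=cv2.imread('pics/t0.png')
a=cv2.resize(s[170:270,330:430],(400,400),interpolation=2);b=cv2.resize(t[240:320,375:455],(400,400),interpolation=2)
cv2.imwrite('pics/c0.png',np.hstack([a,b]))
a=cv2.resize(t[130:270,190:330],(560,560),interpolation=2);cv2.imwrite('pics/c1.png',a)
_,ps=snap('side','s1.png'); _,pt=snap('top','t1.png')
def T(a,b):
    x,r=tri([ray(ps,a),ray(pt,b)]);return np.round(x,4),np.round(r,4)
print('tree',T((243.8,341.2),(262.1,210.2)))
print('cup',atz(pt,(405.3,238.2),0),atz(ps,(346.6,241.1),0))
print('bottle',atz(pt,(350.9,277.6),0),atz(ps,(371.9,291),0))
print('beaker',atz(pt,(188.4,278.1),0),atz(ps,(284.3,466.7),0))
print('basket',T((401.6,247.4),(413.1,285.1)),'tab',T((406,200),(419.3,284.8)))
print('tipz',atz(pt,(200.8,234.2),.2))
for l in ['tree','branch_tip','seat_middle','basket','basket_tab','basket_eye']:
  for n,p in(('s',ps),('t',pt)):
    print(l,n,[(np.round(a['location'],1).tolist(),round(a['score'],2)) for a in eyes.pinpoint(l,p)[:5]])
E
```

```text
tree (array([0.6297, 0.0785, 0.0074]), array([0.0026, 0.0026]))
cup [ 0.56811327 -0.30766665  0.        ] [ 0.57235529 -0.30893391  0.        ]
bottle [ 0.45803563 -0.16362672  0.        ] [ 0.45638225 -0.16412866  0.        ]
beaker [0.44440594 0.26971619 0.        ] [0.44314243 0.26898664 0.        ]
basket (array([ 0.4421, -0.3286,  0.008 ]), array([0.0003, 0.0003])) tab (array([ 0.4396, -0.3217,  0.1423]), array([0.0031, 0.0031]))
tipz [0.53851    0.20513143 0.2       ]
tree s [([245.3, 342.1], 0.95)]
tree t [([260.6, 210.2], 0.61)]
branch_tip s [([349.4, 239.7], 0.65)]
branch_tip t [([202.6, 233.9], 0.84), ([230.0, 214.9], 0.69)]
seat_middle s [([233.8, 290.8], 0.67)]
seat_middle t [([230.2, 215.9], 0.69)]
basket s [([396.4, 220.4], 0.84), ([402.8, 247.8], 0.74), ([321.0, 265.3], 0.64), ([352.1, 212.2], 0.59)]
basket t [([359.3, 227.3], 0.76), ([451.0, 224.0], 0.69), ([457.7, 267.4], 0.68), ([412.1, 283.4], 0.6)]
basket_tab s [([353.2, 167.6], 0.93), ([407.1, 198.4], 0.75), ([320.3, 221.5], 0.75), ([399.1, 169.8], 0.73)]
basket_tab t [([469.8, 263.6], 0.79), ([458.0, 217.8], 0.73), ([422.6, 279.9], 0.67)]
basket_eye s [([404.4, 209.9], 0.98), ([322.8, 230.2], 0.8), ([353.7, 181.8], 0.77), ([399.1, 181.0], 0.64)]
basket_eye t [([420.0, 281.4], 0.94), ([460.6, 215.9], 0.88), ([364.9, 222.4], 0.78), ([467.3, 263.5], 0.58)]
```

View pics/c0.png

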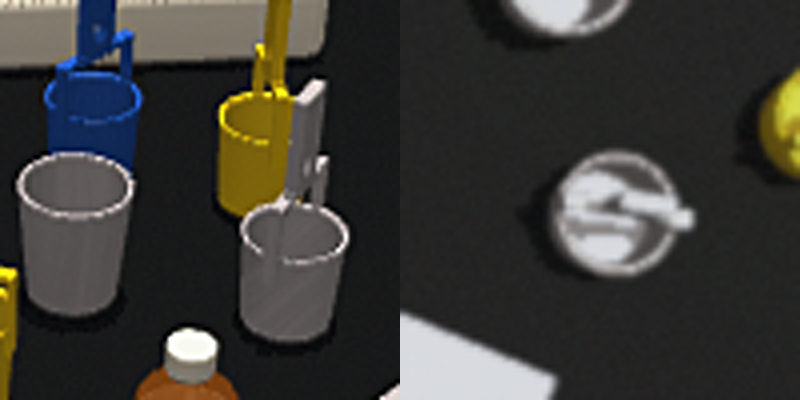

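View pics/c1.png

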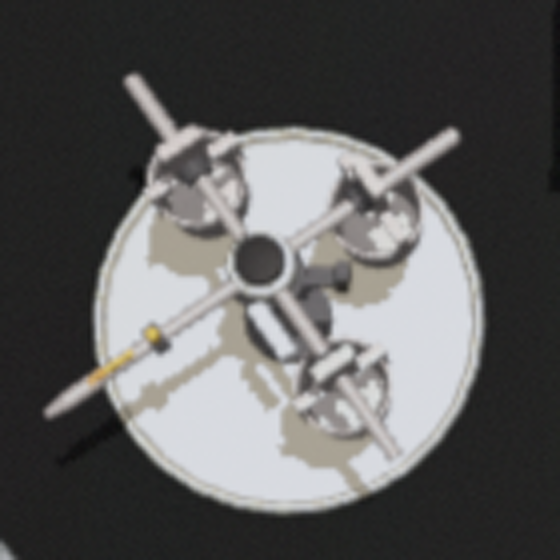

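```bash
python3 - <<'E'
from h import *
p=eyes.grab_frame('top');ps=eyes.grab_frame('side')
for n,c in dict(empty=(48,412),UL=(130,78),UR=(457,132),LR=(395,455)).items():
    print(n,atz(p,(190+c[0]/4,130+c[1]/4),.2))
print('post',atz(p,(190+262/4,130+257/4),.226), 'pan',atz(p,(190+289/4,130+315/4),.016))
print('posts',atz(ps,(231,251),.226),atz(ps,(241,341),.016))
X=np.array([.637,.078,0])
E
python3 -m inch '0 0 4 0 0 0 1;0 4 6 0 0 0 1;0 8 6 0 0 0 1;3 12 6 0 0 0 1;6 16 6 0 0 0 1;9 20 6 0 0 0 1;12 24 6 0 0 0 1;15 27 6 0 0 0 1;17 30 6 0 0 0 1;19 33 6 0 0 0 1'
```

```text
empty [0.54145159 0.20243828 0.2       ]
UL [0.745344   0.16336907 0.2       ]
UR [ 0.71774164 -0.03432532  0.2       ]
LR [ 0.52169352 -0.0036515   0.2       ]
post [0.63320662 0.07696497 0.226     ] pan [0.6346855  0.07861047 0.016     ]
posts [0.62696544 0.08373668 0.226     ] [0.62733723 0.08619138 0.016     ]
t: 2.68
eef_pos: [0.3349, -0.1882, 0.3166]
ee_rot: [0.001, 0.988, 0.152, 0.0]
ft_force: [0.9, -1.0, -0.2]
grip_width: 0.0002
```

```bash
python3 -m inch '2 4 0 0 0 5 1;5 8 0 0 0 10 1;7 12 0 0 0 15 1;10 16 0 0 0 20 1;12 20 0 0 0 26 1;15 24 0 0 0 32 1;17 28 0 0 0 38 1;20 32 0 0 0 44 1;22 36 0 0 0 48 1;24.7 39.4 0 0 0 48 1'; python3 -m inch '0 0 0 0 0 0 1;0 0 0 0 0 0 1'
```

```text
t: 3.52
eef_pos: [0.5539, 0.166, 0.3167]
ee_rot: [0.0, 0.84, 0.542, 0.001]
ft_force: [1.8, -0.1, 0.6]
grip_width: -0.0002
t: 3.68
eef_pos: [0.5544, 0.1681, 0.3141]
ee_rot: [-0.0, 0.84, 0.543, -0.001]
ft_force: [-1.0, -0.7, 0.9]
grip_width: -0.0002
```

```bash
python3 -m inch '2 3 0 0 0 0 1;3 4 0 0 0 0 1;3 4 0 0 0 0 1;3 4 -4 0 0 0 1'; python3 - <<'E'
from h import *
o,p=snap('wrist','w1.png');print(o['eef_pos'])
E
```

```text
t: 4.02
eef_pos: [0.5878, 0.208, 0.2839]
ee_rot: [0.003, 0.84, 0.543, 0.007]
ft_force: [0.9, 0.5, 2.7]
grip_width: -0.0001
[0.58783946 0.20803486 0.28387745]
```

View pics/w1.png

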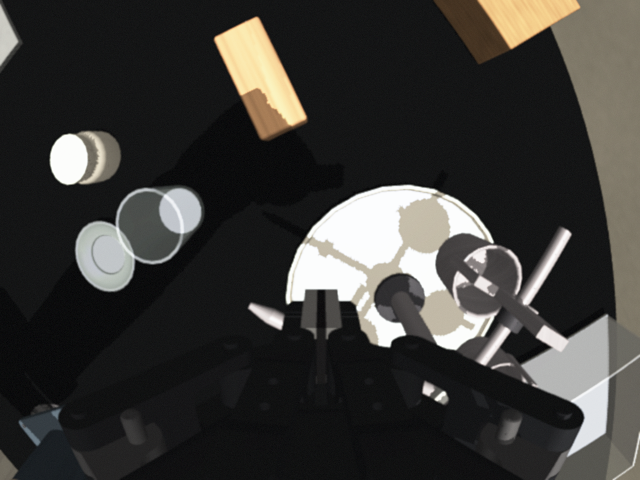

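```bash
python3 - <<'E'
from h import *
o=sensors.get_obs();p=eyes.grab_frame('wrist')
print(wproj(o,p,[[.5395,.205,.2],[.588,.208,.2],[.632,.081,.226],[.632,.081,.016]]))
E
python3 -m inch '0 0 -4 0 0 0 1;0 0 -8 0 0 0 1;0 0 -8 0 0 0 1'
```

```text
[[257.18137506 305.52025746]
 [337.30820416 266.75938447]
 [485.80439893 430.26749274]
 [415.84399111 295.41921475]]
t: 4.37
eef_pos: [0.5724, 0.2027, 0.1754]
ee_rot: [-0.006, 0.84, 0.542, -0.019]
ft_force: [-0.7, 1.4, -3.1]
grip_width: 0.0003
```

```bash
python3 -m inch '0 0 2 0 0 0 1;0 0 2.5 0 0 0 1;0 0 2.5 0 0 0 1;0 0 2.5 0 0 0 1'
```

```text
t: 4.7
eef_pos: [0.5751, 0.2029, 0.2054]
ee_rot: [-0.005, 0.84, 0.542, -0.015]
ft_force: [0.1, -0.2, -1.4]
grip_width: -0.0
```

```bash
python3 -m inch '-0.5 -0.3 0 0 0 0 1;-1 -0.6 0 0 0 0 1;-1.5 -1 0 0 0 0 1;-2 -1.3 0 0 0 0 1;-2.4 -1.65 0 0 0 0 1;-2.9 -2 0 0 0 0 1;-3.3 -2.4 0 0 0 0 1;-3.7 -2.8 0 0 0 0 1;-4.1 -3.2 0 0 0 0 1;-4.5 -3.6 0 0 0 0 1'
```

```text
t: 5.53
eef_pos: [0.5297, 0.1664, 0.2051]
ee_rot: [-0.005, 0.84, 0.542, -0.015]
ft_force: [3.5, 1.2, -1.3]
grip_width: 0.0002
```

```bash
python3 -m inch '-0.35 -0.45 0 0 0 0 1;-0.7 -0.9 0 0 0 0 1;-1 -1.4 0 0 0 0 1;-1.3 -1.9 0 0 0 0 1;-1.5 -2.3 0 0 0 0 1;-1.5 -2.3 0 0 0 0 1'; python3 - <<'E'
from h import *
snap('top','t2.png')
a=cv2.imread('pics/t2.png');cv2.imwrite('pics/c2.png',cv2.resize(a[130:330,170:370],(600,600),interpolation=2))
E
```

```text
t: 6.03
eef_pos: [0.5136, 0.1425, 0.2048]
ee_rot: [-0.005, 0.841, 0.541, -0.016]
ft_force: [1.0, -0.2, -0.7]
grip_width: -0.0004
```

View pics/c2.png

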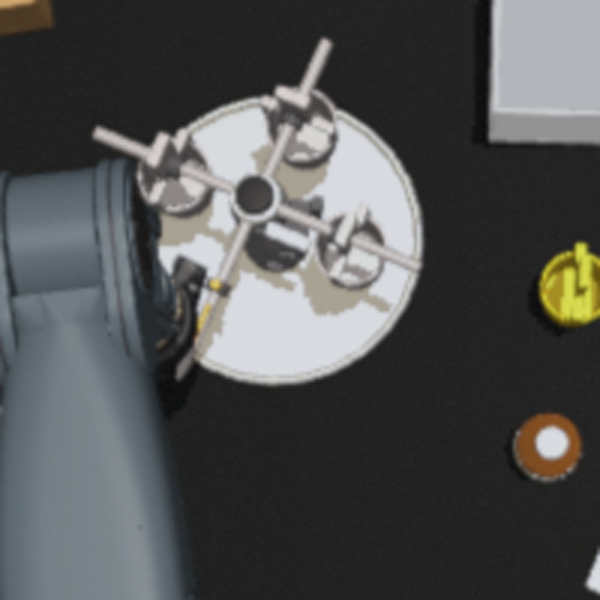

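```bash
python3 -m inch '-0.2 -0.4 0 0 0 0 1;-0.35 -0.8 0 0 0 0 1;-0.5 -1.2 0 0 0 0 1;-0.65 -1.6 0 0 0 0 1'; python3 -m inch '-0.15 -0.4 0 0 0 0 1;-0.25 -0.8 0 0 0 0 1;-0.35 -1.2 0 0 0 0 1'
```

```text
t: 6.42
eef_pos: [0.5071, 0.1265, 0.2048]
ee_rot: [-0.005, 0.841, 0.542, -0.016]
ft_force: [2.7, 3.3, -1.0]
grip_width: 0.0001
t: 6.67
eef_pos: [0.5035, 0.1142, 0.2049]
ee_rot: [-0.005, 0.841, 0.542, -0.016]
ft_force: [2.5, 2.5, -0.1]
grip_width: -0.0
```

```bash
python3 -m inch '-0.1 -0.35 0 0 0 0 1;-0.17 -0.7 0 0 0 0 1;-0.25 -1 0 0 0 0 1'; python3 -m inch '-0.05 -0.3 0 0 0 0 1;-0.1 -0.6 0 0 0 0 1;-0.12 -0.9 0 0 0 0 1'
```

```text
t: 6.92
eef_pos: [0.5009, 0.1039, 0.2049]
ee_rot: [-0.006, 0.841, 0.541, -0.016]
ft_force: [2.6, 2.8, 0.9]
grip_width: -0.0001
t: 7.17
eef_pos: [0.4996, 0.0953, 0.205]
ee_rot: [-0.006, 0.84, 0.542, -0.015]
ft_force: [3.2, 9.4, 0.1]
grip_width: 0.0001
```

```bash
python3 -m inch '0 -0.05 0 0 0 0 1;0 -0.1 0 0 0 0 1;0 -0.1 0 0 0 0 1'
```

```text
t: 7.42
eef_pos: [0.4996, 0.0955, 0.2051]
ee_rot: [-0.008, 0.84, 0.542, -0.014]
ft_force: [2.3, 5.3, -0.5]
grip_width: 0.0004
```

```bash
python3 -m inch '0 -0.1 0 0 0 0 1;0 -0.2 0 0 0 0 1;0 -0.2 0 0 0 0 1'
```

```text
t: 7.67
eef_pos: [0.4996, 0.0953, 0.2052]
ee_rot: [-0.01, 0.84, 0.542, -0.013]
ft_force: [2.3, 8.0, 0.2]
grip_width: -0.0004
```

```bash
python3 -m inch '0 -0.1 0 0 0 0 1;0 -0.2 0 0 0 0 1;0 -0.3 0 0 0 0 1;0 -0.35 0 0 0 0 1;0 -0.35 0 0 0 0 1;0 -0.35 0 0 0 0 1'; python3 - <<'E'
from h import *
o,p=snap('top','t3.png');print(o['ft_force'],o['eef_pos'])
a=cv2.imread('pics/t3.png');cv2.imwrite('pics/c3.png',cv2.resize(a[130:290,170:370],(800,640),interpolation=2)[:600])
E
```

```text
t: 8.17
eef_pos: [0.4996, 0.0951, 0.2053]
ee_rot: [-0.013, 0.839, 0.543, -0.01]
ft_force: [2.9, 10.5, 0.1]
grip_width: 0.0001
[ 2.88536271 10.54723681  0.10036003] [0.49960733 0.09511585 0.20527483]
```

View pics/c3.png

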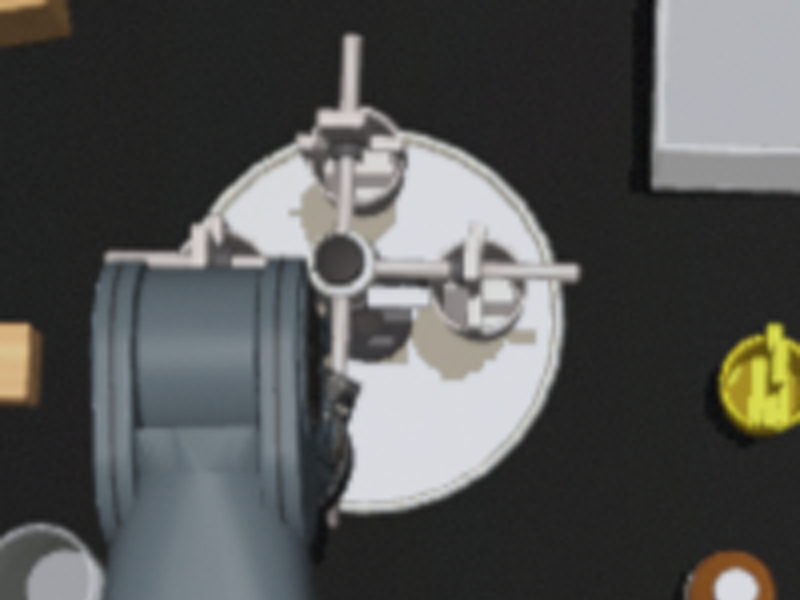

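```bash
python3 -m inch '0 -0.3 0 0 0 0 1;0 -0.35 0 0 0 0 1;0 -0.4 0 0 0 0 1;0 -0.45 0 0 0 0 1;0 -0.5 0 0 0 0 1;0 -0.5 0 0 0 0 1;0 -0.5 0 0 0 0 1'
```

```text
t: 8.8
eef_pos: [0.4996, 0.0949, 0.2054]
ee_rot: [-0.018, 0.839, 0.544, -0.007]
ft_force: [2.6, 14.6, -0.3]
grip_width: -0.0001
```

```bash
python3 -m inch '0 1 0 0 0 0 1;0 2 0 0 0 0 1;0 2.5 1 0 0 0 1;0 2.5 5 0 0 0 1;-2 2 9 0 0 0 0.8;-4 -1 11 0 0 0 0.5;-6 -5 12 0 0 -5 0;-8 -9 12 0 0 -10 0;-10 -13 12 0 0 -15 0;-10 -17 12 0 0 -20 0'; python3 -m inch '0 -4 0 0 0 -5 0;0 -8 0 0 0 -10 0;0 -12 0 0 0 -15 0;0 -16 0 0 0 -20 0;0 -20 0 0 0 -25 0;0 -22 0 0 0 -25 0;0 -22 0 0 0 -25 0'; python3 - <<'E'
from h import *
o,p=snap('wrist','w4.png');print(o['eef_pos'],o['ee_rot'])
print(p['tool_from_camera'],p['fx'],p['cx'],p['cy'])
_,q=snap('top','t4.png')
_,q=snap('side','s4.png')
a=cv2.imread('pics/t4.png');cv2.imwrite('pics/c4.png',cv2.resize(a[130:290,170:370],(800,640),interpolation=2)[:600])
print(wproj(o,p,[[.442,-.328,.138],[.442,-.328,.107],[.442,-.328,0]]))
E
```

```text
t: 9.63
eef_pos: [0.3979, -0.0666, 0.3275]
ee_rot: [-0.018, 0.921, 0.389, -0.004]
ft_force: [3.0, -0.9, 0.1]
grip_width: 0.072
t: 10.22
eef_pos: [0.3966, -0.2909, 0.3266]
ee_rot: [-0.018, 0.984, 0.178, -0.002]
ft_force: [0.1, 0.2, -0.1]
grip_width: 0.0853
[ 0.39660283 -0.29088363  0.32656481] [-0.0179205   0.9838771   0.17793662 -0.00180555]
[[-4.55674162e-04 -9.63936014e-01 -2.66133714e-01  6.75073244e-02]
 [ 9.99999850e-01 -3.58509117e-04 -4.13680187e-04 -6.42096850e-04]
 [ 3.03349868e-04 -2.66133862e-01  9.63936033e-01 -1.17391415e-01]
 [ 0.00000000e+00  0.00000000e+00  0.00000000e+00  1.00000000e+00]] 371.64829954431775 320.76578632966323 245.5087200760269
[[390.69166647 192.81532502]
 [385.68319913 188.57888275]
 [373.60026276 178.45243298]]
```

View pics/w4.png

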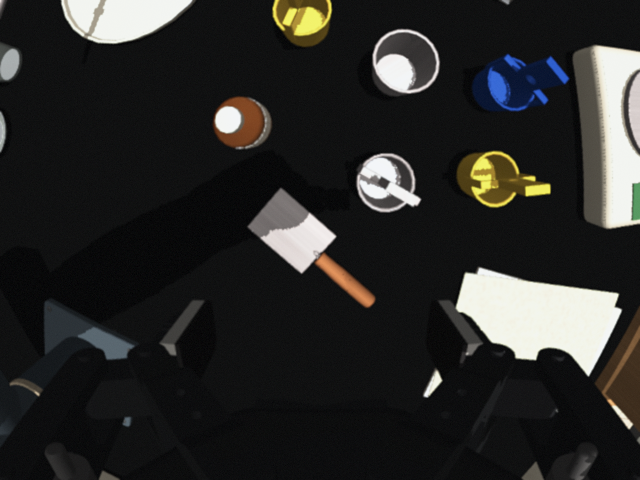

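View pics/c4.png

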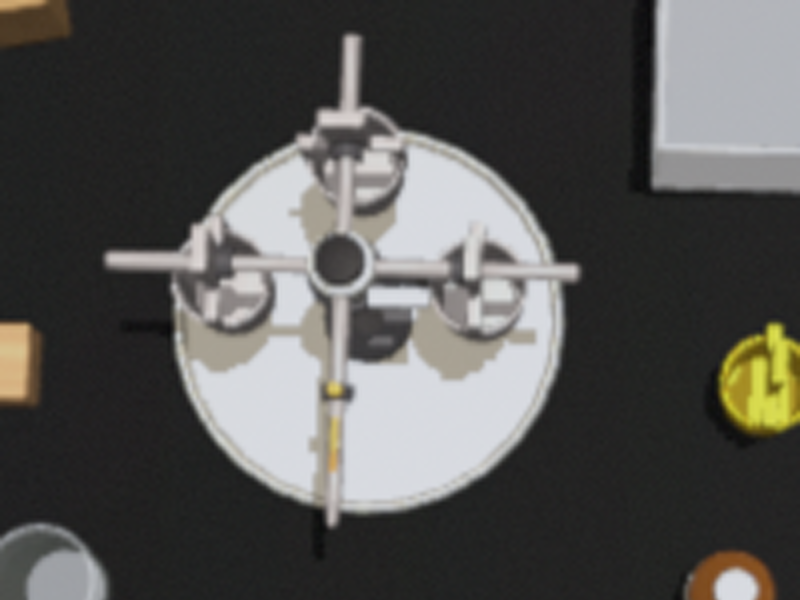

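View pics/s4.png

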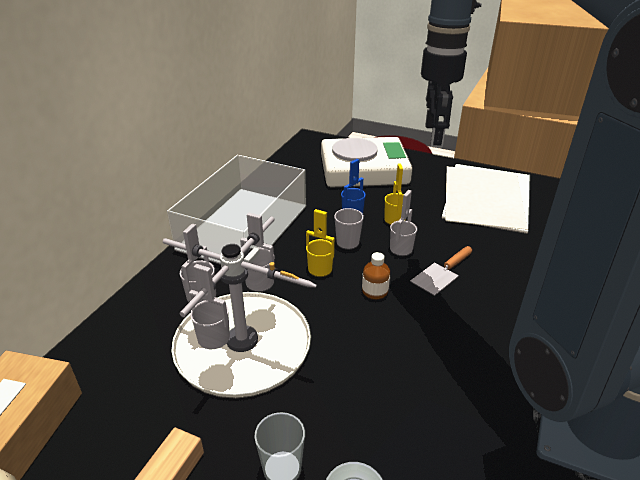

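```bash
cat >> h.py <<'E'
def level(o,yaw=None):
    q=o['ee_rot'];r=R.from_quat([q[1],q[2],q[3],q[0]]);x=r.as_matrix()[:,0]
    y=np.arctan2(x[1],x[0]) if yaw is None else yaw
    d=R.from_euler('z',y)*R.from_euler('x',np.pi)
    return np.degrees(y),np.degrees((d*r.inv()).as_rotvec())
E
python3 - <<'E'
from h import *
o=sensors.get_obs();print(level(o))
q=eyes.grab_frame('top')
for n,c in dict(empty=(333,525),up=(352,36),left=(106,260),right=(579,272),collar=(337,390),ramp0=(335,470),ramp1=(336,418)).items():
    print(n,atz(q,(170+c[0]/4,130+c[1]/4),.2))
E
```

```text
(np.float64(20.793475873215765), array([-2.08323898, -0.45602296, -0.00576671]))
empty [0.47788656 0.07848624 0.2       ]
up [0.7737432  0.07899069 0.2       ]
left [0.63238465 0.22016693 0.2       ]
right [ 0.63315587 -0.06193692  0.2       ]
collar [0.55810243 0.07936047 0.2       ]
ramp0 [0.51044351 0.07862256 0.2       ]
ramp1 [0.54137359 0.07927892 0.2       ]
```

```bash
python3 -m inch '-1 -3 -2 -1 -0.2 0 0;-1.8 -6.1 -5 -2.1 -0.5 0 0;-1.8 -6.1 -5 -2.1 -0.5 0 0;-1.8 -6.1 -5 -2.1 -0.5 0 0'; python3 - <<'E'
from h import *
o,p=snap('wrist','w5.png');print(o['eef_pos'],level(o))
print(wproj(o,p,[[.442,-.328,.153],[.442,-.328,.107],[.442,-.328,0]]))
for l in ['basket_tab','basket_eye','basket']: print(l,[(np.round(a['location'],1).tolist(),round(a['score'],2)) for a in eyes.pinpoint(l,p)[:5]])
a=cv2.imread('pics/w5.png');cv2.imwrite('pics/c5.png',cv2.resize(a[50:250,220:420],(600,600),interpolation=2))
E
```

```text
t: 10.75
eef_pos: [0.3786, -0.3454, 0.276]
ee_rot: [-0.002, 0.983, 0.181, -0.001]
ft_force: [0.5, 0.1, 0.5]
grip_width: 0.0857
[ 0.37864823 -0.345433    0.27595352] (np.float64(20.863367688640977), array([-1.69631830e-01, -1.10169699e-01,  7.33979109e-05]))
[[332.36542507 148.53131637]
 [330.73120053 147.97911198]
 [328.40720766 147.19629736]]
basket_tab [([526.8, 12.0], 0.92), ([507.7, 148.2], 0.88), ([339.5, 146.7], 0.72)]
basket_eye [([339.5, 146.5], 0.88), ([510.4, 20.9], 0.74), ([488.3, 144.8], 0.71)]
basket [([466.0, 48.6], 0.97), ([336.0, 146.8], 0.83), ([448.7, 141.1], 0.57)]
```

View pics/c5.png

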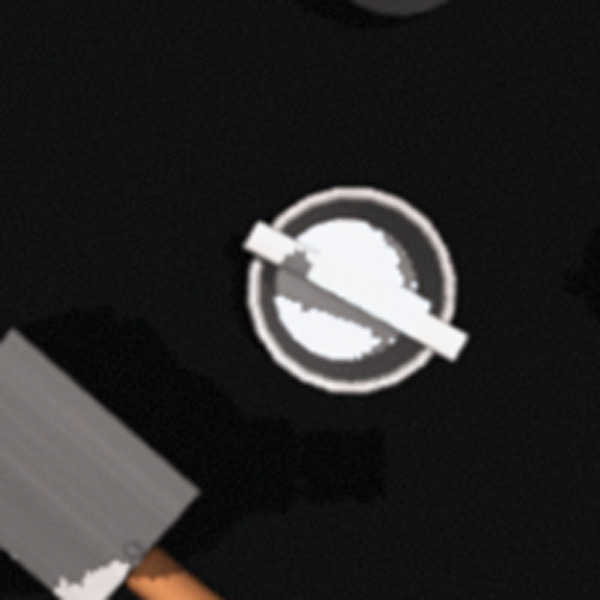

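```bash
python3 - <<'E'
from h import *
o=sensors.get_obs();p=eyes.grab_frame('wrist')
def wz(c,z):
    e,d=wray(o,p,(220+c[0]/3,50+c[1]/3));return e+d*(z-e[2])/d[2]
a=wz((256,237),.093);b=wz((457,346),.093);print(a,b,np.linalg.norm(a-b),(a+b)/2,np.degrees(np.arctan2(*(b-a)[1::-1])))
print('rim',wz((352,290),.06),'tab',wz((360,290),.145))
E
```

```text
[ 0.45203256 -0.30527414  0.093     ] [ 0.44410789 -0.36690309  0.093     ] 0.06213636884645897 [ 0.44807022 -0.33608861  0.093     ] -97.32727374846043
rim [ 0.44828133 -0.3361004   0.06      ] tab [ 0.44758949 -0.33397603  0.145     ]
```

```bash
python3 - <<'E'
from h import *
o=sensors.get_obs();print(o['eef_pos'],o['t'])
o,p=snap('wrist','w6.png');q=eyes.grab_frame('top')
print(atz(q,(418.2,282.6),.06))
a=cv2.imread('pics/w6.png');cv2.imwrite('pics/c6.png',cv2.resize(a[50:250,220:420],(600,600),interpolation=2))
print(o['eef_pos'])
E
```

```text
[ 0.380546   -0.34629339  0.27999188] 11.0
[ 0.44647053 -0.33333148  0.06      ]
[ 0.380546   -0.34629339  0.27999188]
```

View pics/c6.png

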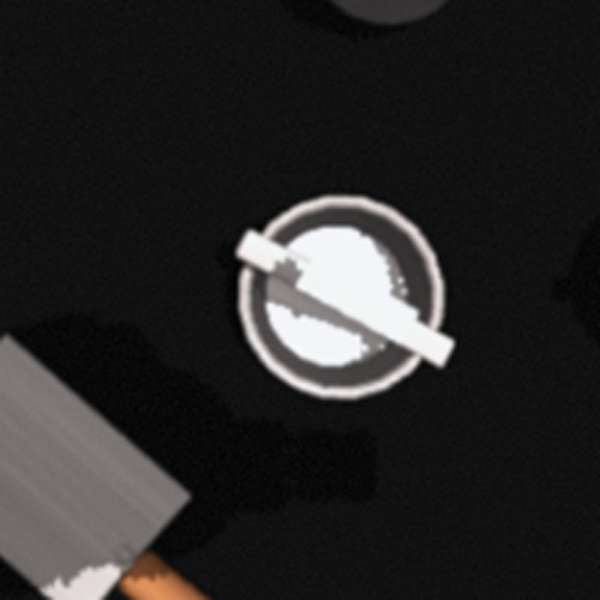

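```bash
python3 - <<'E'
from h import *
o=sensors.get_obs();p=eyes.grab_frame('wrist');print(o['eef_pos'])
def wz(c,z):
    e,d=wray(o,p,(220+c[0]/3,50+c[1]/3));return e+d*(z-e[2])/d[2]
for z in (.085,.093):
    a=wz((246,249),z);b=wz((446,349),z);print(np.linalg.norm(a-b),(a+b)/2,np.degrees(np.arctan2(*(b-a)[1::-1])))
print('rim',wz((341,297),.06))
print(level(o,np.radians(85)))
E
```

```text
[ 0.3803963  -0.34654237  0.27954566]
0.06226531657669443 [ 0.4450158  -0.33494392  0.085     ] -95.52630887934014
0.060669218003119245 [ 0.4449607  -0.33459956  0.093     ] -95.52630887934015
rim [ 0.44494558 -0.33424113  0.06      ]
(np.float64(85.0), array([3.44016999e-02, 2.35332680e-01, 6.40587247e+01]))
```

```bash
python3 -m inch '1 0.2 0 0 0 7 0;2 0.4 0 0 0 14 0;3 0.6 0 0 0 21 0;4 0.8 0 0 0 28 0;5 1 0 0 0 35 0;6 1.2 0 0 0 42 0;6.5 1.2 0 0 0 49 0;6.5 1.2 0 0 0 56 0;6.5 1.2 -2 0 0.2 63 0;6.5 1.2 -4 0 0.2 63 0'; python3 -m inch '0 0 0 0 0 0 0;0 0 0 0 0 0 0;0 0 0 0 0 0 0'; python3 - <<'E'
from h import *
o,p=snap('wrist','w7.png');print(o['eef_pos'],level(o))
print(wproj(o,p,[[.445,-.3345,.153],[.445,-.3345,.06]]))
E
```

```text
t: 11.98
eef_pos: [0.4466, -0.3353, 0.241]
ee_rot: [0.003, 0.742, 0.67, 0.0]
ft_force: [0.4, 0.6, -0.8]
grip_width: 0.0854
t: 12.23
eef_pos: [0.447, -0.3354, 0.2424]
ee_rot: [0.003, 0.742, 0.67, 0.0]
ft_force: [-0.6, 0.1, 0.7]
grip_width: 0.0854
[ 0.44698077 -0.33539462  0.24237639] (np.float64(84.20247754133416), array([ 0.27838407,  0.28993221, -0.00068422]))
[[316.61033413 261.77265152]
 [317.35778283 226.69130213]]
```

View pics/w7.png

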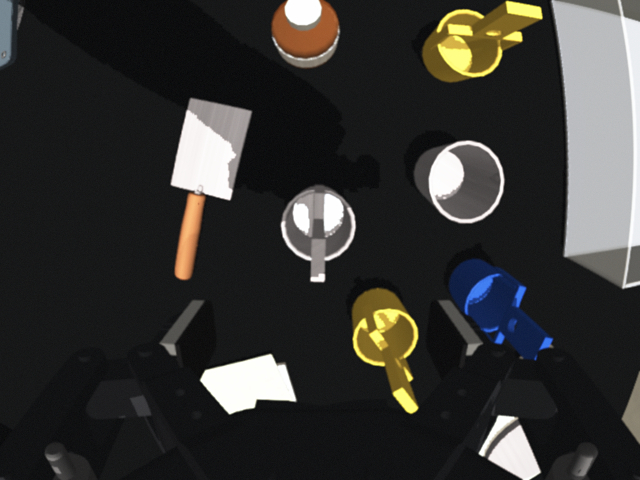

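```bash
python3 - <<'E'
from h import *
a=cv2.imread('pics/w7.png');cv2.imwrite('pics/c7.png',cv2.resize(a[170:300,250:390],(700,650),interpolation=2)[:600])
E
```

```text
(no output)
```

View pics/c7.png

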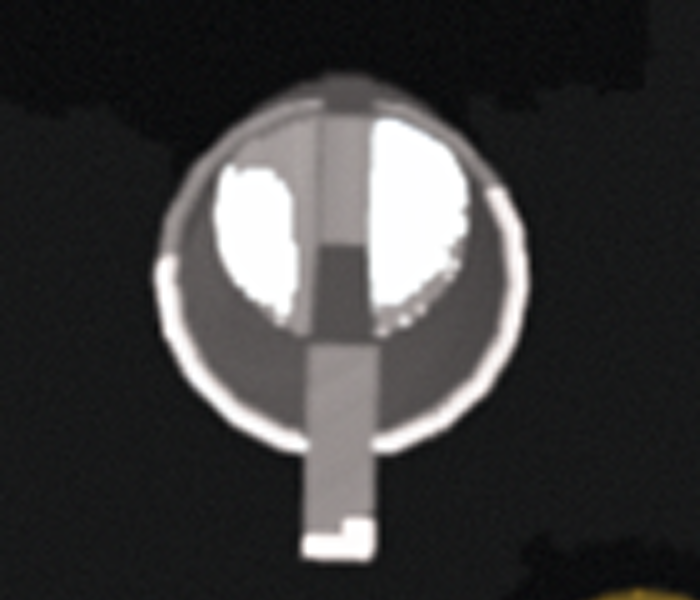

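```bash
python3 -m inch '0 0.1 -3 0.2 0.2 0 0;0 0.1 -6 0.2 0.2 0 0;0 0.1 -8 0.2 0.2 0 0;0 0.1 -9.4 0.2 0.2 0 0;0 0.1 -9.4 0.2 0.2 0 0;0 0.1 -9.4 0.2 0.2 0 0.6;0 0.1 -9.4 0.2 0.2 0 1;0 0.1 -9.4 0.2 0.2 0 1;0 0.1 -9.4 0.2 0.2 0 1;0 0.1 -9.4 0.2 0.2 0 1'; python3 -m inch '0 0 0 0 0 0 1;0 0 0 0 0 0 1;0 0 0 0 0 0 1;0 0 0 0 0 0 1;0 0 0 0 0 0 1;0 0 0 0 0 0 1'
```

```text
t: 13.12
eef_pos: [0.4478, -0.3353, 0.1504]
ee_rot: [0.003, 0.742, 0.67, 0.0]
ft_force: [0.7, -0.2, -0.6]
grip_width: 0.0256
t: 13.62
eef_pos: [0.4481, -0.3354, 0.151]
ee_rot: [0.003, 0.742, 0.67, 0.0]
ft_force: [0.4, 0.4, 3.5]
grip_width: 0.007
```

```bash
python3 -m inch '0 0 2 0 0 0 1;0 0 5 0 0 0 1;0 0 9 0 0 0 1;0 1 13 0 0 0 1;0 4 14 0 0 0 1;0 8 14 0 0 1 1;0 11.5 14 0 0 2 1;-1 15 14 0 0 3 1;-2 18.5 14 0 0 4 1;-2.8 22 14 0 0 5 1'; python3 -m inch '0 3.5 0 0 0 0 1;0 7 0 0 0 0 1;0 10.5 0 0 0 0 1;0 13.5 0 0 0 0 1;0 16.5 0 0 0 0 1;0 18 -1 0 0 0 1;0 19 -2 0 0 0 1;0 19 -3 0 0 0 1;0 19 -3 0 0 0 1'; python3 - <<'E'
from h import *
o,p=snap('side','s8.png');print(o['eef_pos'],level(o,np.pi/2),o['ft_force'],o['grip_width'])
_,q=snap('wrist','w8.png');_,r=snap('top','t8.png')
a=cv2.imread('pics/s8.png')
cv2.imwrite('pics/c8.png',cv2.resize(a[150:350,170:420],(750,600),interpolation=2))
E
```

```text
t: 14.45
eef_pos: [0.419, -0.1139, 0.29]
ee_rot: [0.003, 0.712, 0.702, 0.0]
ft_force: [0.7, -0.4, -0.6]
grip_width: 0.0071
t: 15.2
eef_pos: [0.4175, 0.0758, 0.2564]
ee_rot: [0.001, 0.712, 0.703, -0.002]
ft_force: [-0.2, -0.0, -0.9]
grip_width: 0.007
[0.41746485 0.07578838 0.25644238] (np.float64(90.0), array([ 0.27006268, -0.13102806,  0.73178684])) [-0.21030987 -0.02929435 -0.88835673] 0.006950163405942393
```

View pics/c8.png

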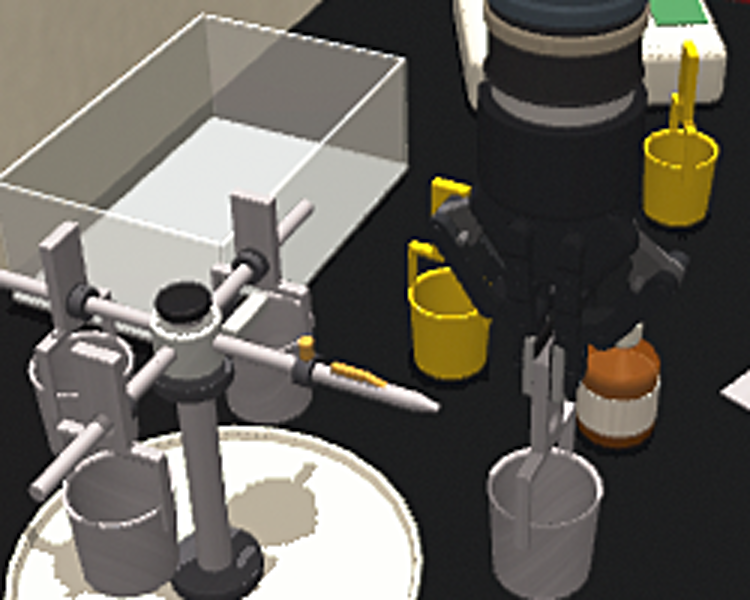

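View pics/w8.png

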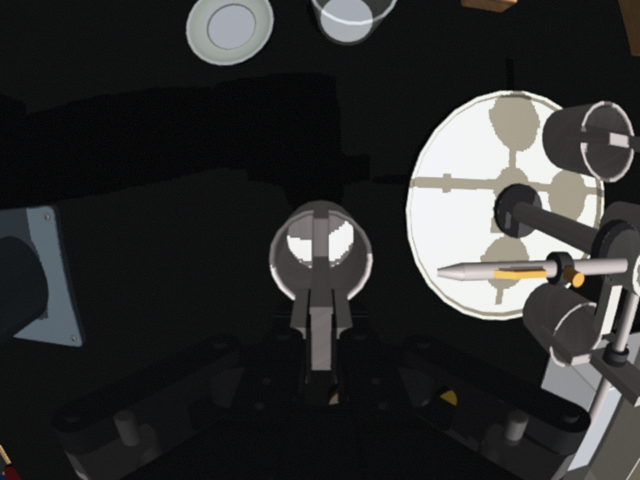

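```bash
python3 - <<'E'
from h import *
o=sensors.get_obs();print(o['eef_pos'],level(o,np.pi/2))
o,q=snap('wrist','w9.png')
for l in ['branch_tip','seat_middle']: print(l,[(np.round(a['location'],1).tolist(),round(a['score'],2)) for a in eyes.pinpoint(l,q)[:3]])
a=cv2.imread('pics/w9.png')
cv2.imwrite('pics/c9a.png',cv2.resize(a[200:340,400:600],(800,560),interpolation=2))
cv2.imwrite('pics/c9b.png',cv2.resize(a[190:390,250:390],(420,600),interpolation=2))
E
```

```text
[0.41879103 0.07504728 0.25947384] (np.float64(90.0), array([0.2329079 , 0.14371971, 0.87763335]))
branch_tip [([435.0, 271.4], 0.89)]
seat_middle [([552.2, 266.5], 0.84)]
```

View pics/c9a.png

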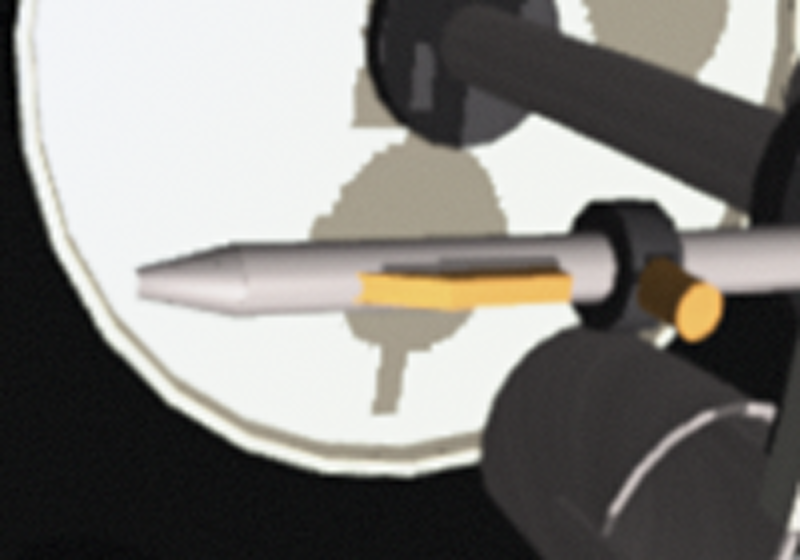

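View pics/c9b.png

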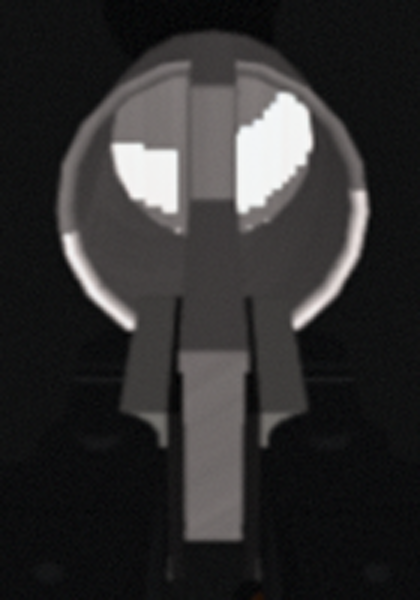

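```bash
python3 - <<'E'
from h import *
o=sensors.get_obs();q=eyes.grab_frame('wrist');print(o['eef_pos'])
def wz(u,z):
    e,d=wray(o,q,u);return e+d*(z-e[2])/d[2]
print('tip',wz((434.3,270.75),.2),'rod',wz((461.25,269.75),.2),'rodc',wz((400+595/4,200+267/4),.2),'collar face',wz((400+598/4,200+262/4),.2))
zt=o['eef_pos'][2]+.002
a=wz((321.3,307.3),zt);b=wz((321.3,370),zt);print(a,b,(a+b)/2)
a=wz((250+178/3,307.3),zt);b=wz((250+248/3,307.3),zt);print(a-b)
t=eyes.grab_frame('top');s=eyes.grab_frame('side')
print(tri([ray(s,(170+437/3,150+407/3)),wray(o,q,(434.3,270.75))]))
print(proj(s,[.478,.0785,.2]))
print('eye side',proj(s,[o['eef_pos']+[0,.001,-.044-.107],o['eef_pos']+[0,.001,-.044]]))
E
```

```text
[0.41934429 0.07526253 0.2604843 ]
tip [0.47915744 0.07922399 0.2       ] rod [0.49455838 0.07928339 0.2       ] rodc [0.55244458 0.0788953  0.2       ] collar face [0.55286339 0.07964684 0.2       ]
[0.4198067  0.08950188 0.2624843 ] [0.41941474 0.06350866 0.2624843 ] [0.41961072 0.07650527 0.2624843 ]
[-0.00795004  0.00013743  0.        ]
(array([0.47754439, 0.07970995, 0.20166979]), [np.float64(0.0010276780965612425), np.float64(0.001027678096561097)])
[[315.10878618 285.72012266]]
eye side [[348.12778091 335.96538688]
 [350.50449037 287.07533124]]
```

```bash
python3 -m inch '1 0.3 -0.6 0.2 0.1 0.9 1;2 0.3 -1.2 0.2 0.1 0.9 1;3 0.3 -1.65 0.2 0.1 0.9 1;3.4 0.3 -1.65 0.2 0.1 0.9 1;3.4 0.3 -1.65 0.2 0.1 0.9 1;3.4 0.3 -1.65 0.2 0.1 0.9 1;3.4 0.3 -1.65 0.2 0.1 0.9 1'; python3 - <<'E'
from h import *
o,s=snap('side','s10.png');_,q=snap('wrist','w10.png');print(o['eef_pos'],level(o,np.pi/2))
E=o['eef_pos']
print(proj(s,[E+[0,.00125,-.151],E+[0,.00125,-.044]]))
a=cv2.imread('pics/s10.png');cv2.imwrite('pics/c10.png',cv2.resize(a[230:350,270:400],(650,600),interpolation=2))
a=cv2.imread('pics/w10.png');cv2.imwrite('pics/c10w.png',cv2.resize(a[190:390,270:470],(600,600),interpolation=2))
E
```

```text
t: 16.23
eef_pos: [0.4531, 0.0787, 0.2442]
ee_rot: [0.001, 0.707, 0.707, 0.001]
ft_force: [0.2, -0.2, -2.1]
grip_width: 0.0065
[0.4531209  0.07866138 0.24416451] (np.float64(90.0), array([-0.00121761,  0.14643513, -0.06244421]))
[[328.36702848 338.15567408]
 [329.18501153 290.48558193]]
```

View pics/c10.png

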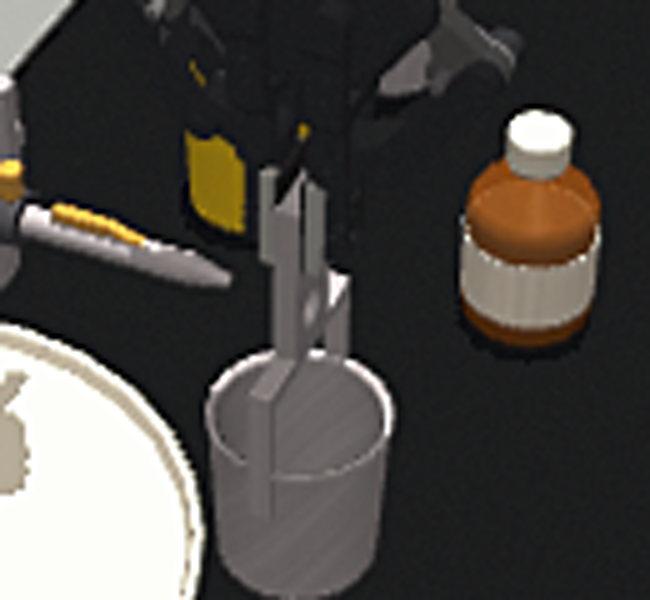

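View pics/c10w.png

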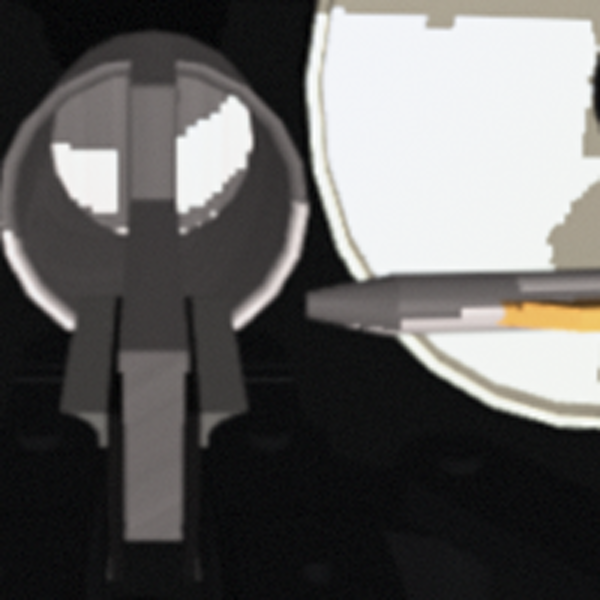

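```bash
python3 -m inch '0.6 -0.05 0 0 0 0 1;1.2 -0.07 0 0 0 0 1;1.8 -0.07 0 0 0 0 1;2.4 -0.07 0 0 0 0 1;3 -0.07 0 0 0 0 1;3 -0.07 0 0 0 0 1;3 -0.07 0 0 0 0 1'; python3 - <<'E'
from h import *
o,s=snap('side','s11.png');_,q=snap('wrist','w11.png');print(o['eef_pos'],o['ft_force'],o['torque'])
a=cv2.imread('pics/s11.png');a=cv2.resize(a[230:350,250:380],(650,600),interpolation=2)
cv2.imwrite('pics/c11.png',a)
a=cv2.imread('pics/w11.png');cv2.imwrite('pics/c11w.png',cv2.resize(a[190:390,270:470],(600,600),interpolation=2))
E
```

```text
t: 16.92
eef_pos: [0.4834, 0.078, 0.2441]
ee_rot: [0.001, 0.707, 0.707, 0.001]
ft_force: [-1.4, -0.5, -0.9]
grip_width: 0.0068
[0.48337674 0.07797502 0.24405349] [-1.35620432 -0.51150421 -0.8928945 ] [-0.02215894 -0.01238926 -0.02776788]
```

View pics/c11.png

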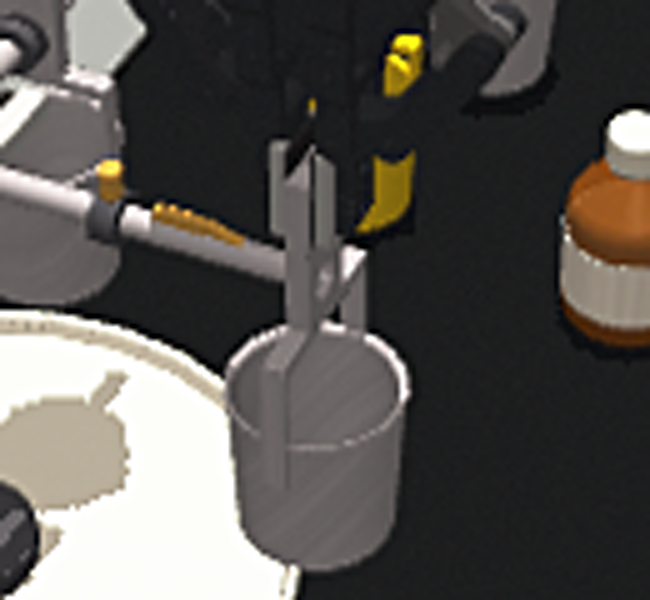

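View pics/c11w.png

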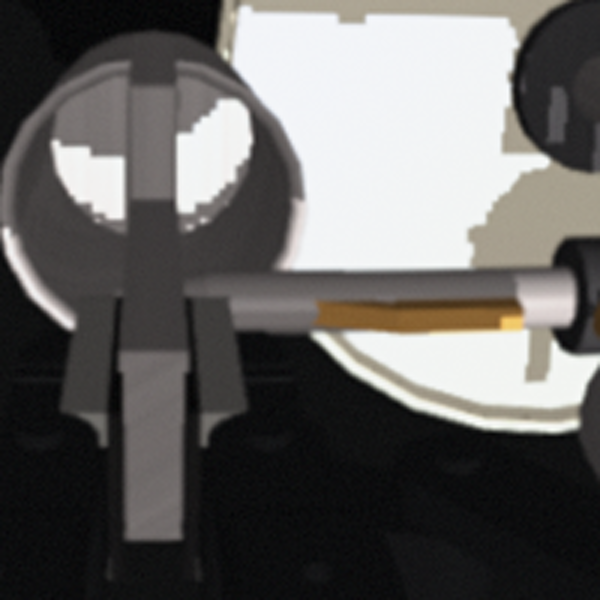

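```bash
python3 -m inch '0.4 0 0 0 0 0 1;0.8 0 0 0 0 0 1;1.2 0 0 0 0 0 1;1.5 0 0 0 0 0 1;1.5 0 0 0 0 0 1;1.5 0 0 0 0 0 1'; python3 - <<'E'
from h import *
o,s=snap('side','s12.png');print(o['eef_pos'],o['ft_force'],o['torque'])
a=cv2.imread('pics/s12.png');a=cv2.resize(a[220:340,240:370],(650,600),interpolation=2)
cv2.imwrite('pics/c12.png',a)
E
```

```text
t: 17.52
eef_pos: [0.4981, 0.078, 0.2441]
ee_rot: [0.001, 0.707, 0.708, 0.001]
ft_force: [0.1, 0.2, -1.6]
grip_width: 0.0067
[0.4981056  0.0780015  0.24407407] [ 0.11956155  0.17879529 -1.60295139] [-0.00016888  0.01362843 -0.02781837]
```

View pics/c12.png

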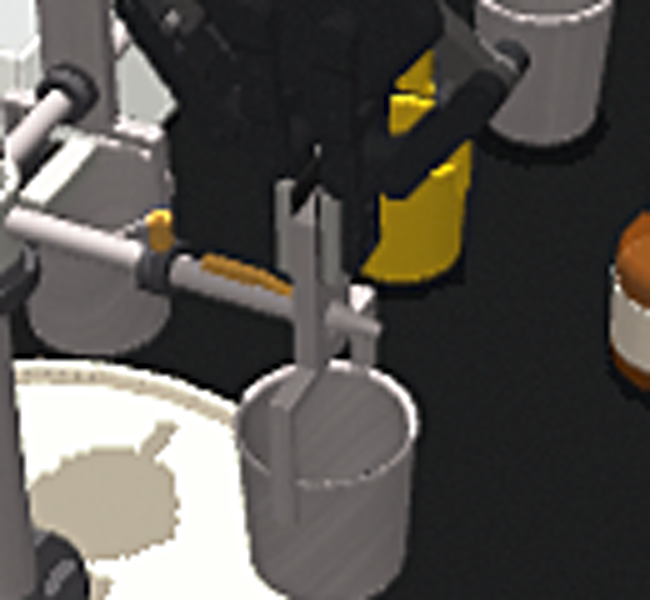

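```bash
python3 - <<'E'
from h import *
o=sensors.get_obs();q=eyes.grab_frame('wrist');s=eyes.grab_frame('side')
o9={'eef_pos':np.array([.4189,.0751,.2595]),'ee_rot':o['ee_rot']}
o9=dict(o); 
d=R.from_rotvec(np.radians([-.23,-.14,-.88]));qq=o['ee_rot'];r=d*R.from_quat([qq[1],qq[2],qq[3],qq[0]]);x=r.as_quat()
o9['ee_rot']=[x[3],x[0],x[1],x[2]];o9['eef_pos']=np.array([.4190,.0751,.2598])
w=wray(o9,q,(400+700/4,200+310/4))
print(tri([w,ray(s,(240+160/5,220+213/5))]))
# collar axis
print(tri([wray(o9,q,(434.3,270.75)),ray(s,(315.7,285.7))]))
c,d=w
for X in (.553,.556,.559,.562): 
    print(c+d*(X-c[0])/d[0])
E
python3 - <<'E'
import cv2
a=cv2.imread('pics/s12.png');cv2.imwrite('pics/c13.png',cv2.resize(a[240:300,240:320],(800,600),interpolation=2))
E
```

```text
(array([0.5523512 , 0.08152049, 0.22485272]), [np.float64(0.0002382214818270338), np.float64(0.00023822148182693235)])
(array([0.4771593 , 0.07991629, 0.20180895]), [np.float64(0.0008043394447178237), np.float64(0.0008043394447177185)])
[0.553      0.08123818 0.22446148]
[0.556      0.07984076 0.22102989]
[0.559      0.07844334 0.2175983 ]
[0.562      0.07704592 0.2141667 ]
```

View pics/c13.png

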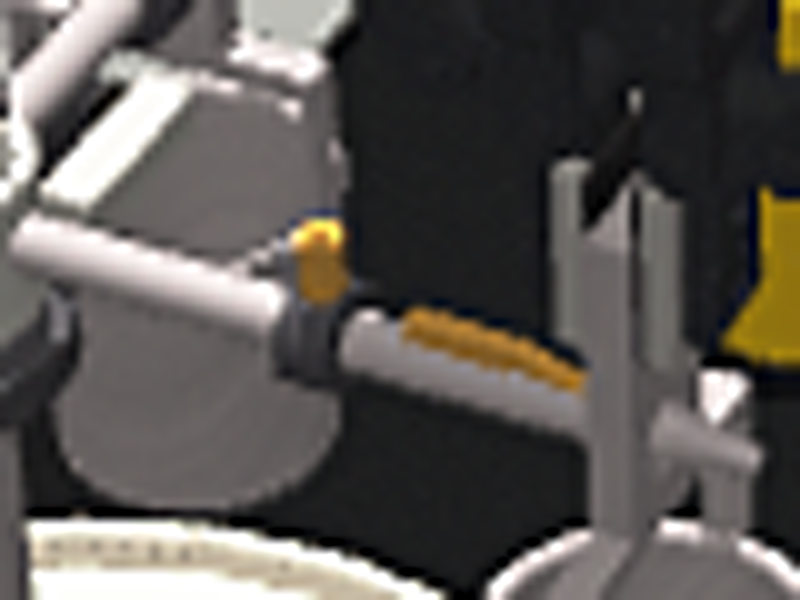

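```bash
python3 -m inch '0 0 0 0 0 0 0.6;0 0 0 0 0 0 0.6;0 0 0 0 0 0 0.6;0 0 0.4 0 0 0 0.6;0 0 0.75 0 0 0 0.6;0 0 0.75 0 0 0 0.6;0 0 0.75 0 0 0 0.6'; python3 - <<'E'
from h import *
o,s=snap('side','s14.png');_,q=snap('wrist','w14.png');print(o['eef_pos'],o['ft_force'],o['torque'],o['grip_width'])
a=cv2.imread('pics/s14.png');a=cv2.resize(a[220:340,240:370],(650,600),interpolation=2)
cv2.imwrite('pics/c14.png',a)
E
```

```text
t: 18.25
eef_pos: [0.4982, 0.078, 0.2524]
ee_rot: [0.001, 0.707, 0.708, 0.001]
ft_force: [0.2, -0.3, -0.2]
grip_width: 0.034
[0.49822655 0.07803368 0.25242418] [ 0.17075406 -0.27575701 -0.17136097] [ 0.01269376  0.01082008 -0.03195695] 0.03395614303785077
```

View pics/c14.png

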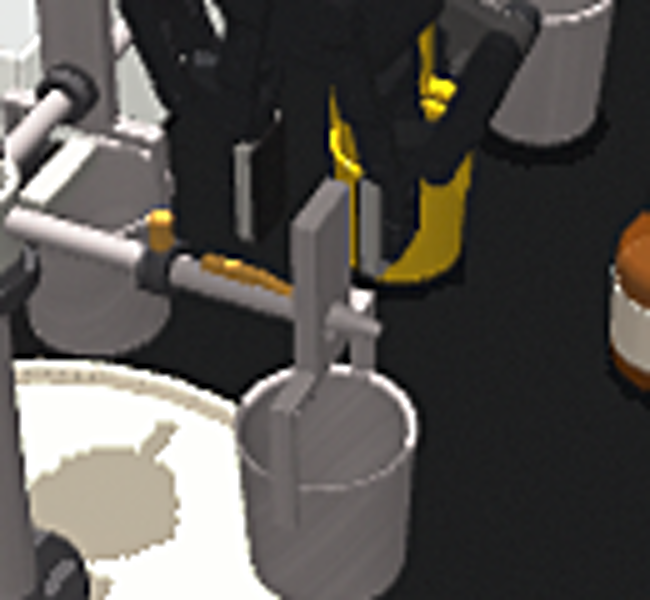

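View pics/w14.png

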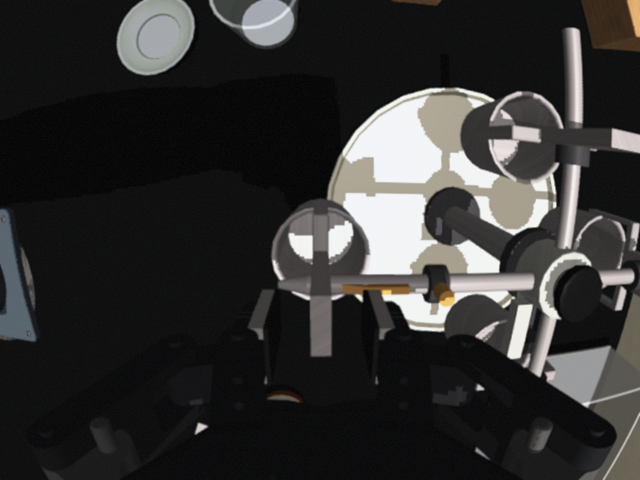

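```bash
python3 -m inch '0 0 0 0 0 0 1;0 0 0 0 0 0 1;0 0 0 0 0 0 1;0 0 0 0 0 0 1;0 0 0 0 0 0 1;0 0 0 0 0 0 1;0 0 0 0 0 0 1'; python3 -m inch '0.3 0 0 0 0 0 1;0.6 0 0 0 0 0 1;0.9 0 0 0 0 0 1;1.2 0 0 0 0 0 1;1.2 0 0 0 0 0 1;1.2 0 0 0 0 0 1';  python3 - <<'E'
from h import *
o,s=snap('side','s15.png');print(o['eef_pos'],o['ft_force'],o['torque'],o['grip_width'])
a=cv2.imread('pics/s15.png');a=cv2.resize(a[220:340,230:360],(650,600),interpolation=2)
cv2.imwrite('pics/c15.png',a)
E
```

```text
t: 18.93
eef_pos: [0.4979, 0.078, 0.2518]
ee_rot: [0.001, 0.707, 0.708, 0.001]
ft_force: [0.1, -0.8, 0.7]
grip_width: 0.0063
t: 19.43
eef_pos: [0.5095, 0.0781, 0.2519]
ee_rot: [0.0, 0.707, 0.708, 0.0]
ft_force: [-4.4, 0.0, 3.1]
grip_width: 0.0067
[0.50954168 0.07806851 0.25186352] [-4.36741707  0.03196353  3.1338195 ] [0.07767042 1.01691007 0.01737443] 0.006715430358122379
```

View pics/c15.png

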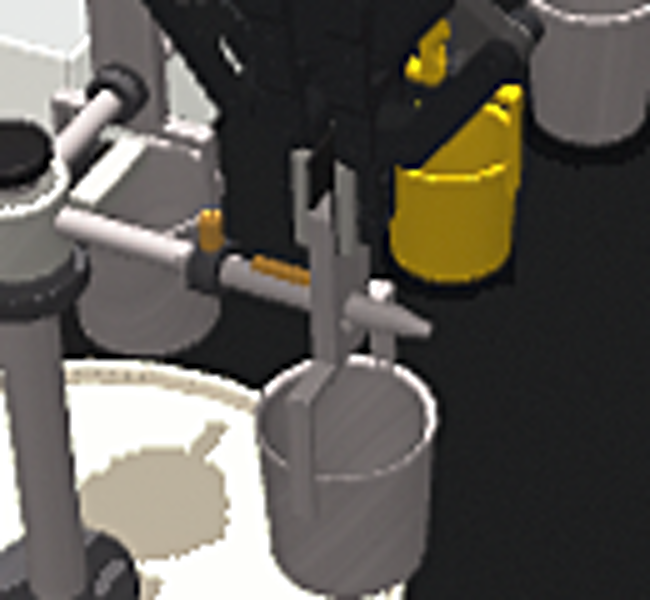

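```bash
python3 -m inch '0.3 0 0 0 0 0 1;0.6 0 0 0 0 0 1;0.9 0 0 0 0 0 1;1.2 0 0 0 0 0 1;1.2 0 0 0 0 0 1'; python3 -m inch '0.3 0 0 0 0 0 1;0.6 0 0 0 0 0 1;0.9 0 0 0 0 0 1;1.2 0 0 0 0 0 1;1.5 0 0 0 0 0 1;1.7 0 0 0 0 0 1;1.7 0 0 0 0 0 1';  python3 - <<'E'
from h import *
o,s=snap('side','s16.png');_,q=snap('wrist','w16.png');print(o['eef_pos'],o['ft_force'],o['torque'],o['grip_width'])
a=cv2.imread('pics/s16.png');a=cv2.resize(a[220:340,210:340],(650,600),interpolation=2)
cv2.imwrite('pics/c16.png',a)
E
```

```text
t: 19.9
eef_pos: [0.5226, 0.0781, 0.2523]
ee_rot: [0.001, 0.707, 0.708, 0.001]
ft_force: [-0.2, -0.8, 3.1]
grip_width: 0.0063
t: 20.48
eef_pos: [0.5404, 0.078, 0.2522]
ee_rot: [0.002, 0.707, 0.708, 0.002]
ft_force: [-2.0, 0.2, 4.5]
grip_width: 0.0066
[0.540402   0.07804022 0.25221303] [-2.02842969  0.17493872  4.49763151] [-0.00877511  0.50298614 -0.00772826] 0.006618228538016591
```

View pics/c16.png

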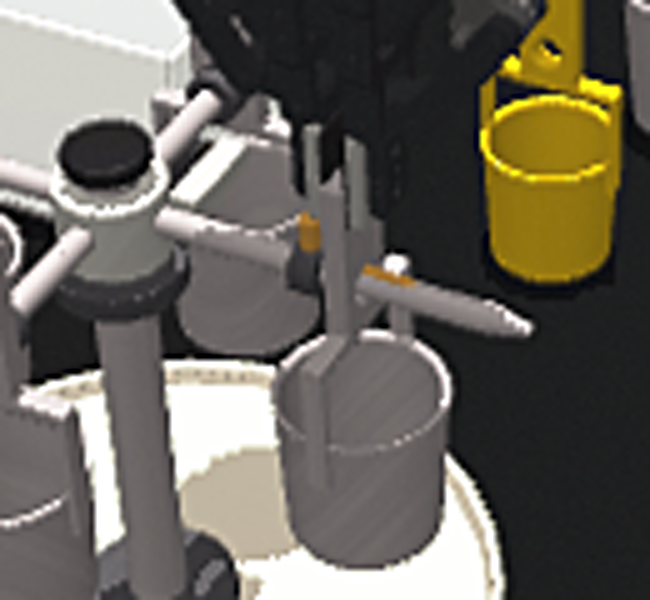

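View pics/w16.png

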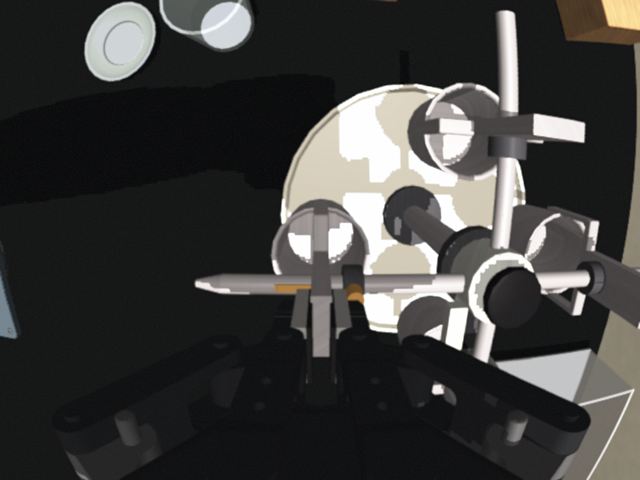

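```bash
python3 -m inch '0.2 0 0 0 0 0 1;0.4 0 0 0 0 0 1;0.6 0 0 0 0 0 1;0.7 0 0 0 0 0 1;0.7 0 0 0 0 0 1'; python3 -m inch '0.1 0 0 0 0 0 1;0.2 0 0 0 0 0 1;0.3 0 0 0 0 0 1;0.3 0 0 0 0 0 1'
```

```text
t: 21.0
eef_pos: [0.5469, 0.078, 0.2518]
ee_rot: [0.001, 0.707, 0.708, 0.001]
ft_force: [-3.8, 0.6, 1.4]
grip_width: 0.0067
t: 21.33
eef_pos: [0.5474, 0.078, 0.2518]
ee_rot: [-0.001, 0.707, 0.708, -0.001]
ft_force: [-9.4, 0.2, 4.7]
grip_width: 0.0066
```

```bash
python3 - <<'E'
from h import *
o,s=snap('side','s17.png');_,q=snap('wrist','w17.png');_,t=snap('top','t17.png');print(o['eef_pos'],o['ft_force'],o['torque'],o['grip_width'])
a=cv2.imread('pics/s17.png');a=cv2.resize(a[240:300,230:310],(800,600),interpolation=2)
cv2.imwrite('pics/c17.png',a)
a=cv2.imread('pics/w17.png');cv2.imwrite('pics/c17w.png',cv2.resize(a[240:360,240:400],(800,600),interpolation=2))
E
```

```text
[0.5473811  0.07803465 0.2518353 ] [-9.38435703  0.17016341  4.68505355] [-0.0508661   2.18421743  0.03032164] 0.006639292218447601
```

View pics/c17.png

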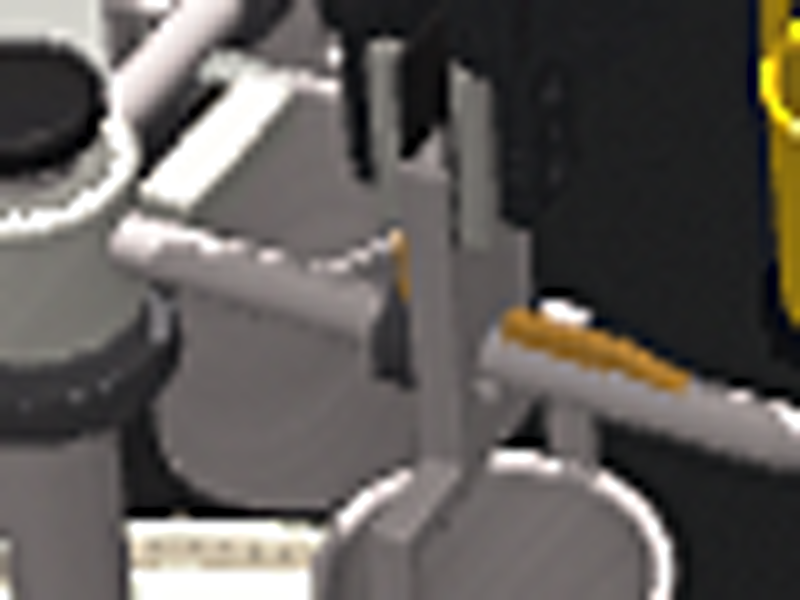

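View pics/c17w.png

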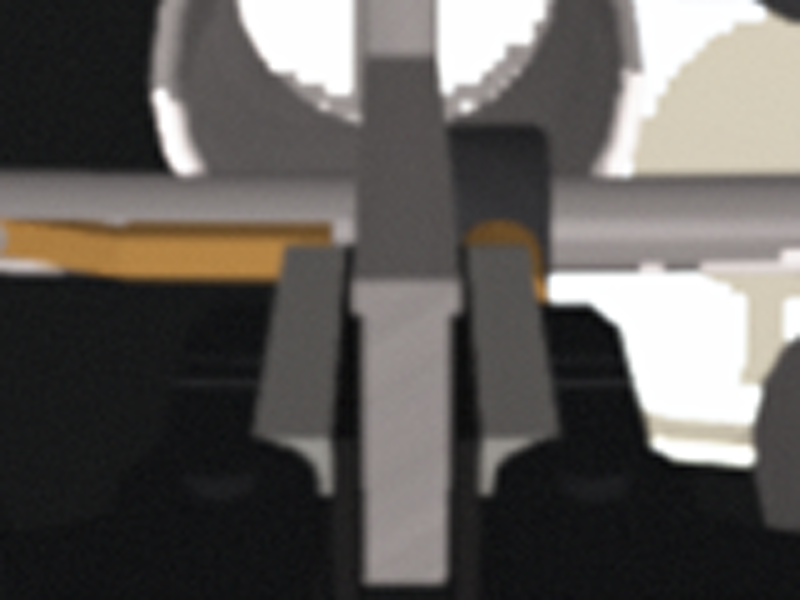

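```bash
python3 -m inch '0 0 0 0 0 0 1;-0.05 0 0 0 0 0 1;-0.05 0 0 0 0 0 0.8;-0.05 0 0 0 0 0 0.6;-0.05 0 0 0 0 0 0.6;-0.05 0 0 0 0 0 0.6;-0.05 0 1 0 0 0 0.6;-0.05 0 3 0 0 0 0.6;-0.05 0 5 0 0 0 0.6;-0.05 0 7 0 0 0 0.6'; python3 -m inch '-4 0 2 0 0 0 0.6;-8 0 4 0 0 0 0.6;-12 -2 5 0 0 0 0.6;-16 -5 5 0 0 0 0.6;-18 -8 5 0 0 0 0.6;-18 -8 5 0 0 0 0.6;-18 -8 5 0 0 0 0.6';python3 - <<'E'
from h import *
o,s=snap('side','s18.png');_,q=snap('wrist','w18.png');_,t=snap('top','t18.png');print(o['eef_pos'],o['ft_force'],o['grip_width'])
a=cv2.imread('pics/s18.png');cv2.imwrite('pics/c18.png',cv2.resize(a[200:340,180:340],(640,560),interpolation=2))
b=cv2.imread('pics/t18.png');cv2.imwrite('pics/c18t.png',cv2.resize(b[130:290,170:370],(800,640),interpolation=2)[:600])
for n,c in dict(tip=(333,525)).items(): print(atz(t,(170+c[0]/4,130+c[1]/4),.2))
E
```

```text
t: 22.32
eef_pos: [0.5468, 0.078, 0.3231]
ee_rot: [-0.001, 0.707, 0.708, -0.001]
ft_force: [0.9, 0.3, 0.8]
grip_width: 0.0342
t: 22.9
eef_pos: [0.3655, -0.0034, 0.3753]
ee_rot: [0.001, 0.708, 0.706, 0.0]
ft_force: [0.9, 0.0, 0.0]
grip_width: 0.0342
[ 0.36545884 -0.00339817  0.3753338 ] [0.92989874 0.01662528 0.02996973] 0.0341760701298498
[0.47788656 0.07848624 0.2       ]
```

View pics/c18.png

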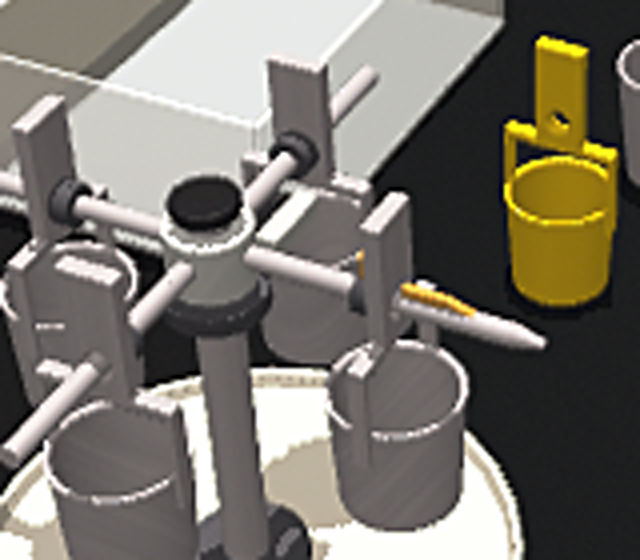

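View pics/c18t.png

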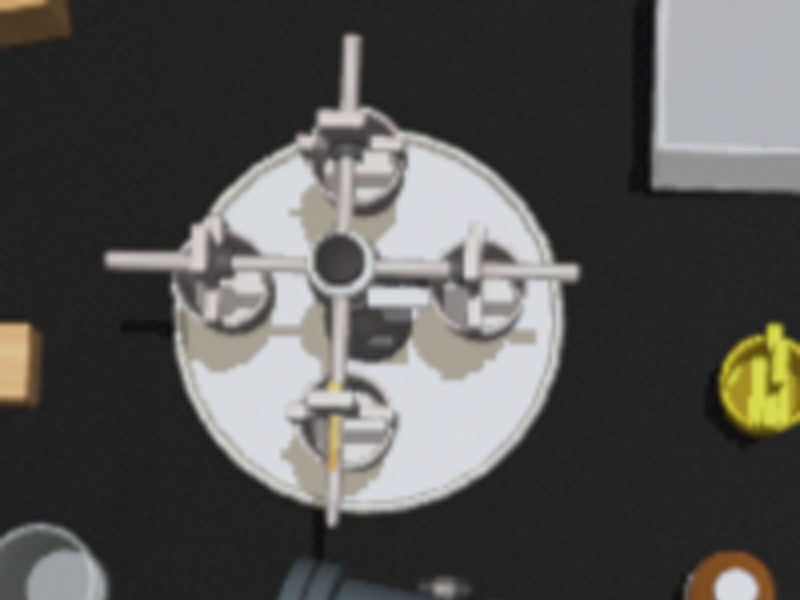

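View pics/w18.png

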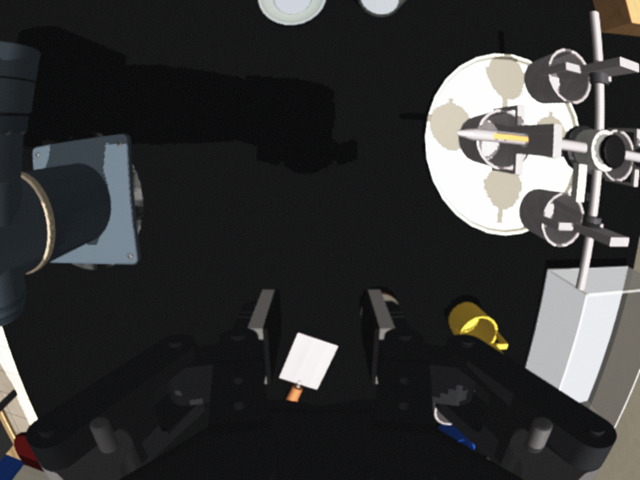

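```bash
python3 -m inch '0 0 0 0 0 0 0.6;0 0 0 0 0 0 0.6;0 0 0 0 0 0 0.6;0 0 0 0 0 0 0.6;0 0 0 0 0 0 0.6;0 0 0 0 0 0 0.6'; python3 - <<'E'
from h import *
_,s=snap('side','s19.png');a=cv2.imread('pics/s19.png').astype(int);b=cv2.imread('pics/s18.png').astype(int)
print(np.abs(a-b)[200:340,180:340].max())
print(workorder.close_job())
E
```

```text
t: 23.55
eef_pos: [0.3676, -0.0016, 0.3734]
ee_rot: [-0.0, 0.707, 0.708, -0.0]
ft_force: [0.6, 0.7, 0.7]
grip_width: 0.0343
7
the job is handed in; nothing more can be done
None
```

The drying tree is at its stop, the loose steel basket hangs home inside the catch, and the job is handed in at about 23.6 s. No verdict was reported.

- **Turning the tree:** I pushed the empty branch counter-clockwise until it stopped moving, reaching about 15 N on the wrist sensor. In the top view the branch tip sits at the same spot after the job as when I left the stop.
- **Hanging the basket:** I took the steel basket by its tab and threaded the hole over the branch. A thumbscrew on the collar stood in the fingers' way, so I released and took hold about 8 mm higher. I then pushed over the catch (about 4 N) and up to the collar, where the wrist sensor read 9.4 N along the branch.
- **Last checks:** After release, the pictures show the catch up outside the tab and the basket upright against the collar. Two side views about 0.6 s apart showed no movement around the tree. The arm is clear of everything. I did not see the cup, bottle or beaker move in the pictures, but I did not measure them at the end.
- **Disagreements:** My first position for the basket was 6 to 9 mm off between the camera views. I measured it again once the arm had settled. Heights from combining the side and wrist views came out about 2 mm higher than the stated branch height, which had no effect on the result.

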